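# Find the steel bushing blank and hold it ready over the flywheel hub

## Robot

A 6-joint arm with a two-finger parallel gripper is mounted at the origin on the work surface. World frame = base frame: x ahead of the robot, y to its left, z up, the work surface at z = 0. Lengths are in mm, angles in rad, forces in N, time in s.
With the tool pointing down it reaches from about 275 to 750 mm from the base axis. Payload 10.2 kg.
Tool frame: the origin (TCP) lies midway between the tips of the shut fingers; the grasp point (between the pads) lies grasp_offset behind it (grasp_offset is the distance from the TCP to the grasp point, in mm); x points along the fingers, z is the direction in which the jaws open and shut, and the axes are right-handed (so a half turn about x gives the same grasp; the last joint's range is limited). The gripper opens to 85 mm and grips with 20 to 120 N. Pads are 22 mm wide; open, the fingers measure 114 mm over their backs; the gripper's body (76 mm by 85 mm) begins 54 mm behind the grasp point. The pads swing forward as they close: fully open they stand 13 mm farther back than shut.
Start: joints at [0.924, 0.313, 1.498, -0, 1.331, -0.223], TCP at [215.907, 478.555, 231.294] pointing down, gripper open.
Joint ranges: [-2.94, 2.94], [-0.97, 2.17], [0.19, 2.56], [-1.23, 4.37], [0.02, 3.11], [-2.88, 2.88]. Speed limits (rad/s): [2.39, 2.39, 3.01, 3.14, 3.14, 3.14].

## Interface

Orientations are given as a unit quaternion [w, x, y, z].
In Python, from rig import sense, capture, calibration, finish_job, grasp_offset gives the robot as it stands.
- The arm moves only by the shell command python3 -m jog 'ROWS' [FORCE]. ROWS is JSON, a list of rows, each an object with "linear": the shift along the tool's x, y, z scaled (see below), a list of three; "rotation": the turn, a rotation vector about the tool's x, y, z scaled (see below), a list of three; "grip": the finger opening in mm, from 0 to 85.4. A call has 1 to 20 rows; each row is the pose to reach, as a shift and turn from the pose measured when the call began, along the tool's axes at that moment; what a row does not reach only later rows make up. The controller multiplies each number of a shift by 0.3 m and each number of a turn by 0.5 rad. A row lasts 1/12 s, in which the tool goes at most 41.7 mm and 7.16 degrees, less where a joint would pass 70% of its speed; a pose out of reach is approached as far as the arm can. A call with a number of a shift or a turn outside -1 to 1 is refused whole. A call with a gripper value outside its range is refused whole. The fingers move at their own pace and stop on an object; FORCE is the grip in N (left out, the last holds). Time passes only in rows, so rows that repeat a pose let the fingers close. It gives the time, the measured TCP pose, the force and the opening at its end, in the units of the state.
- sense(): the state, without advancing time (a new reading comes with each control period).
- capture(name): name is "scene" or "top" or "wrist"; returns (picture, depth): 384x512x3 uint8, red, green, blue; 384x512 float32, mm along the optical axis (not along the pixel's ray), 0 where there is no reading.
- calibration(name): a dict with "intrinsics" (3x3 intrinsics, pixels), "world_from_camera" (4x4, takes a point from camera to world coordinates). Camera axes: x right, y up, looking along -z (the intrinsics and any distortion apply to the point x, -y, -z); pixel columns grow to the right and rows downward; lengths in mm; the calibration is good to about 2 mm. The wrist camera is an equidistant fisheye: a pixel r from the principal point sees the ray r / f radians off the axis. A picture is of the moment at which its call begins: read the wrist's pose just before it. calibration takes no time and is no camera call; for the wrist camera it gives the pose at the moment of the call.
- finish_job(): hands the job in, once; it reports no verdict.
The state is a dict: "time_s": time; "joints": joint angles; "dq": joint speeds; "tau": joint torques, N m; "eef_pos": TCP position; "ee_rot": TCP orientation; "force": force on the tool from outside, world axes, zero at the start; "wrist_torque": the same for the moment, N m; "grip_width": opening from 0.0 (shut) to 1.0 (fully open).
Only numpy, scipy, OpenCV 4.12 (cv2) and the standard library are available. Lean on these libraries where they do the work, as an engineer would, in place of code of your own. Each camera call takes 0.05 s, during which the arm holds its last target.

## Task

Swing the bench lamp clear of the blue parts tray by turning its arm round to the right, to its end stop or nearly so. Then lift the two look-alike bushing blanks out of the tray one after the other, each a good 5 cm, to feel which is the heavier; the lighter one must have been lifted too and must end standing upright in the tray again, let go. Finish while holding the heavier one in the gripper, upright and centred over the hole of the flywheel's hub with its underside about 5 cm above the hub, touching nothing but the fingers: do not put it down, and leave the spray can, the spanner and the bearing ring where they are.

Things in the scene. Friction and masses are not known exactly. Their poses are not given: they have to be found in the camera images.
- tray: shallow blue steel tray, fixed to the bench, 170 x 270 mm outside (x by y), 16 mm high, walls and floor 4 mm thick, inner floor 4 mm above the bench. Origin: centre of its underside, on the bench; z up. The two blanks stand in it side by side along its y axis, 120 mm apart
- place_left (a point): centre of a black 62 mm round pad on the tray's floor, 4 mm above the bench, at the tray's +y end (left, seen from the robot). A blank starts upright with its underside centred here: plain grey solid metal cylinder, 46 mm in diameter, 52 mm high, thin dark band near the top. The point stays with the tray and does not follow the blank
- place_right (a point): the same at the tray's -y end (right), with the other blank, same size and look. One blank is steel (about 0.58 to 0.8 kg), the other light alloy (about 0.2 to 0.28 kg); which stands where changes from run to run and can only be felt by lifting
- flywheel: dark steel engine flywheel with a toothed rim lying flat on a timber block, fixed, 240 mm across; the rim's top is 68 mm above the bench and the brighter hub in the middle, 100 mm across with a 56 mm hole, rises to 80 mm. Origin: on the bench below its centre; z up
- flywheel_hub (a point): centre of the hub's hole, level with the hub's top face, 80 mm above the bench
- lamp_arm (a joint): angle of the green bench lamp's swing arm about its upright post. It starts between 0 and 0.25 (lamp head over the tray), grows counter-clockwise seen from above (the head goes towards the robot, then round to the robot's right, -y), and has its end stop at 1.3 (fully aside). Slightly stiff: it stays where it is left; about 1 N at the knob moves it slowly
- lamp_hinge (a point): axis of the lamp's post (25 mm thick, on a 100 mm round foot, 22 mm high, top about 226 mm above the bench), at the height of the swing arm, 216 mm above the bench; the axis is vertical
- lamp_knob (a point): black upright knob on top of the lamp head, a plain cylinder 22 mm in diameter standing free from 222 to 268 mm above the bench; the point is on its axis 250 mm above the bench. It is 280 mm from the hinge axis. The head below it is a green shade 120 mm across between 175 and 222 mm above the bench
- spray_can: red aerosol can, 56 mm across, 150 mm high, standing; to be left alone. Origin: centre of its underside
- wrench: steel open-ended spanner lying on the bench; to be left alone. Origin: underside, about the middle; x along it
- bearing: steel bearing ring lying flat, 60 mm across, 16 mm high, with a 30 mm hole; to be left alone. Origin: centre of its underside
Not all that is in view belongs to the job. Several things have the shape of the flywheel; the one meant has the colours described above.

How it is judged:
By the outcome, as a careful person would: the job done as asked, in the order asked, and still so for the second after the job is handed in, while the arm keeps its last pose, push and grip.
It also fails if it takes over 72 s, if anything falls off the work surface, if the arm or the gripper's body presses on something with over 40 N, if the wrist force passes 120 N, or if a joint passes its speed limit or range.

## Working session

There is one attempt and no reset: what is moved stays moved. The work goes in short steps, Python scripts to look and compute and a shell command to move; the robot and the scene stay as the last step left them, time stands still between calls to the robot, and variables do not carry over. Pictures are saved under pics/ and viewed, and the job is handed in when it is done.

```bash
mkdir -p pics; ls
cat > h.py <<'E'
import numpy as np, cv2
from rig import *
def px(cal,dep,u,v):
    K=np.array(cal["intrinsics"]);T=np.array(cal["world_from_camera"]);d=dep[int(v),int(u)]
    p=np.array([(u-K[0,2])/K[0,0]*d,-(v-K[1,2])/K[1,1]*d,-d,1]);return (T@p)[:3]
def cloud(name,dep):
    cal=calibration(name);K=np.array(cal["intrinsics"]);T=np.array(cal["world_from_camera"])
    v,u=np.mgrid[0:384,0:512];d=dep
    P=np.stack([(u-K[0,2])/K[0,0]*d,-(v-K[1,2])/K[1,1]*d,-d,np.ones_like(d)],-1)
    return (P@T.T)[...,:3]
E
python3 - <<'E'
from h import *
print(sense());print(grasp_offset)
for n in("scene","top"):
    c=calibration(n);print(n,c)
    p,d=capture(n);np.savez(n+".npz",p=p,d=d)
    cv2.imwrite(f"pics/{n}0.png",cv2.resize(p[...,::-1],(768,576)))
E
```

```text
pics
{'time_s': 0.0, 'joints': array([ 9.23575963e-01,  3.13455088e-01,  1.49845691e+00,  9.66113880e-07,
        1.33101867e+00, -2.23407747e-01]), 'dq': array([ 0.00196888,  0.00114126,  0.00094733, -0.00082119,  0.0012096 ,
       -0.00079726]), 'tau': array([ 2.39115097e-04, -4.12262857e+01, -2.59746569e+01, -2.10479520e-04,
        4.18774463e-03, -1.16462087e-05]), 'eef_pos': array([215.74862319, 478.32544638, 230.72501829]), 'ee_rot': array([ 0.59353328, -0.38381568,  0.59442224,  0.38349181]), 'force': array([1.26053241, 0.08068709, 0.01872778]), 'wrist_torque': array([-0.03108536,  0.0239909 ,  0.03283749]), 'grip_width': 0.9990106677549283}
18.700000000000003
scene {'intrinsics': array([[468.27805671,   0.        , 261.48050733],
       [  0.        , 468.27805671, 192.46179074],
       [  0.        ,   0.        ,   1.        ]]), 'world_from_camera': array([[ 1.16913462e-01, -8.20208073e-01,  5.59991036e-01,
         1.19873376e+03],
       [ 9.93141669e-01,  9.60268843e-02, -6.66967914e-02,
         6.31660014e+01],
       [ 9.31052319e-04,  5.63948185e-01,  8.25809650e-01,
         1.28466569e+03],
       [ 0.00000000e+00,  0.00000000e+00,  0.00000000e+00,
         1.00000000e+00]])}
top {'intrinsics': array([[384.40011622,   0.        , 256.48276141],
       [  0.        , 384.40011622, 189.33054817],
       [  0.        ,   0.        ,   1.        ]]), 'world_from_camera': array([[-2.66796283e-02,  9.92262767e-01, -1.21255101e-01,
         2.96121210e+02],
       [-9.99423989e-01, -2.90217546e-02, -1.75905668e-02,
         1.39311579e+02],
       [-2.09735002e-02,  1.20715946e-01,  9.92465502e-01,
         1.41804143e+03],
       [ 0.00000000e+00,  0.00000000e+00,  0.00000000e+00,
         1.00000000e+00]])}
```

View pics/scene0.png

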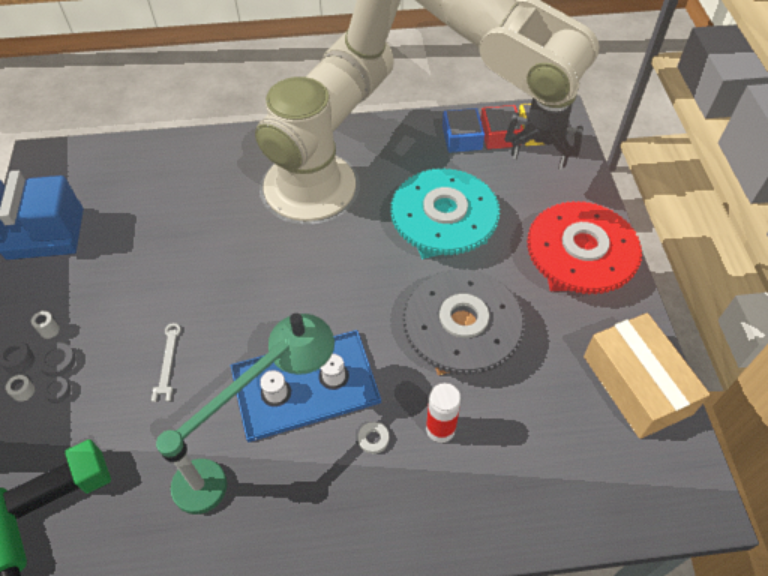

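View pics/top0.png

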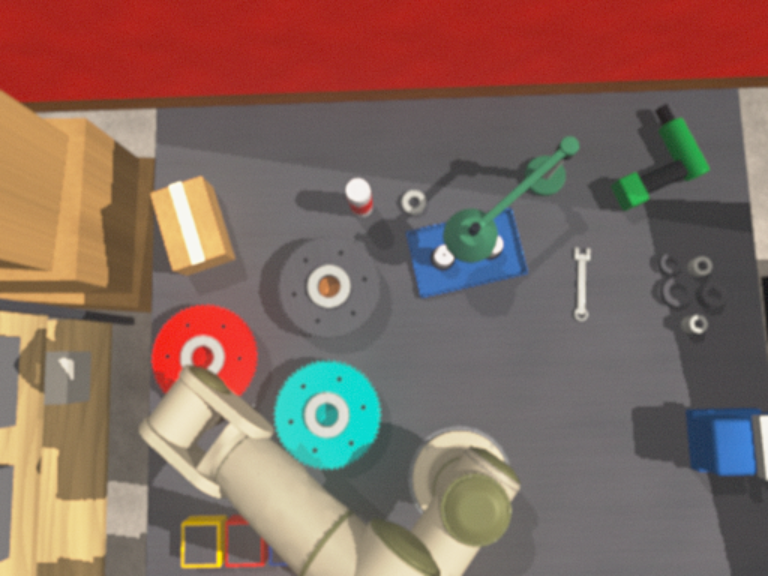

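The flywheel candidates in the scene view are dark grey (463,316), cyan (445,205) and red (585,240). The dark steel one on timber matches the description. In the top view the lamp knob is at (475,229), the hinge at (569,147), and the blanks at (443,256) and about (492,245). Next I measure them.

```bash
cat > m.py <<'E'
from h import *
from scipy.optimize import least_squares
def circ(q,r=None):
    f=lambda x:np.hypot(q[:,0]-x[0],q[:,1]-x[1])-(r if r else x[2])
    s=least_squares(f,[*q.mean(0)[:2],r or 30],loss='soft_l1',f_scale=2);return s.x
E
python3 - <<'E'
from m import *
for n in("scene","top"):
    z=np.load(n+".npz");p,d=z["p"].astype(int),z["d"];P=cloud(n,d)
    X,Y,Z=P[...,0],P[...,1],P[...,2];R,G,B=p[...,0],p[...,1],p[...,2]
    ok=d>0
    blue=ok&(B>R*1.8)&(B>80)&(Z<25)&(Z>-5)&(X>350)
    q=P[blue];print(n,"blue",blue.sum(),cv2.minAreaRect(q[:,:2].astype(np.float32)))
    hub=ok&(abs(Z-80)<5)&(R>120)&(abs(R-B)<30)&(X>250)
    q=P[hub];
    if len(q):print("hub",len(q),q.min(0),q.max(0),q.mean(0))
    kn=ok&(Z>230)&(Z<275)&(X>300)&(R+G+B<150)
    q=P[kn];print("knob",len(q),q.mean(0) if len(q) else 0,q[:,2].max() if len(q) else 0)
    gr=ok&(G>R*1.3)&(G>B*1.1)&(X>350)&(Z>150)
    q=P[gr];print("green hi",len(q))
    pc=ok&(X>350)&(Z>205)&(Z<235)&gr;q=P[pc];print(q.min(0),q.max(0))
    bl=ok&(Z>48)&(Z<62)&(X>350)&(abs(R-B)<40)&(R>100);q=P[bl];print("blank tops",len(q),q.min(0),q.max(0))
    for s in [(463,316),(297,322),(172,443),(273,380),(332,363)] if n=="scene" else [(475,229),(569,147),(443,256),(496,243),(328,287)]:
        print(s,px(calibration(n),d,s[0]/1.5,s[1]/1.5).round(),p[int(s[1]/1.5),int(s[0]/1.5)])
    im=p.astype(np.uint8)[...,::-1]
    x0,y0=(95,190) if n=="scene" else (180,80)
    cv2.imwrite(f"pics/{n}c.png",cv2.resize(im[y0:y0+150,x0:x0+(270 if n=='scene' else 220)],None,fx=2.9,fy=2.9,interpolation=cv2.INTER_CUBIC))
E
```

```text
scene blue 3011 ((542.8991088867188, -36.06396484375), (174.09434509277344, 269.5711364746094), 11.268062591552734)
hub 900 [ 254.96158137 -245.30460991   75.03001349] [742.44527332 640.89126672  84.99871166] [400.14181405 414.24208028  80.6109475 ]
knob 0 0 0
green hi 2052
[ 507.36820712 -259.42578978  205.01402057] [750.93537092  23.64943012 233.04646337]
blank tops 391 [ 350.66014227 -583.86871053   48.01321936] [857.87391389 420.94249518  61.97061024]
(463, 316) [444. 301.  46.] [160 113  77]
(297, 322) [557. -23. 266.] [65 66 66]
(172, 443) [ 736. -232.  229.] [ 97 162 124]
(273, 380) [551. -93.  53.] [126 121 119]
(332, 363) [532.  24.  63.] [59 60 61]
top blue 2018 ((541.3768310546875, -37.793304443359375), (168.70452880859375, 270.15478515625), 11.125543594360352)
hub 644 [266.4079577  245.60961326  75.00099202] [715.01925842 666.48463206  84.9879527 ] [405.20941162 406.93592176  79.89156073]
knob 3 [542.02589928 -19.47063902 256.70802779] 264.9858449938017
green hi 1398
[ 500.49157289 -258.68018192  205.06758254] [748.69501487  18.50511747 232.28124679]
blank tops 227 [ 351.59893812 -583.16643451   48.1737696 ] [717.36878129 415.86433655  61.9630813 ]
(475, 229) [543. -26. 268.] [61 62 67]
(569, 147) [ 724. -240.  226.] [ 86 152 113]
(443, 256) [526.  22.  55.] [221 214 211]
(496, 243) [528. -81. 191.] [160 178 159]
(328, 287) [461. 300.  43.] [198 128  76]
```

```bash
python3 -m jog 2>&1 | head -20; ls pics
```

```text
invalid input
scene0.png
scenec.png
top0.png
topc.png
```

View pics/scenec.png

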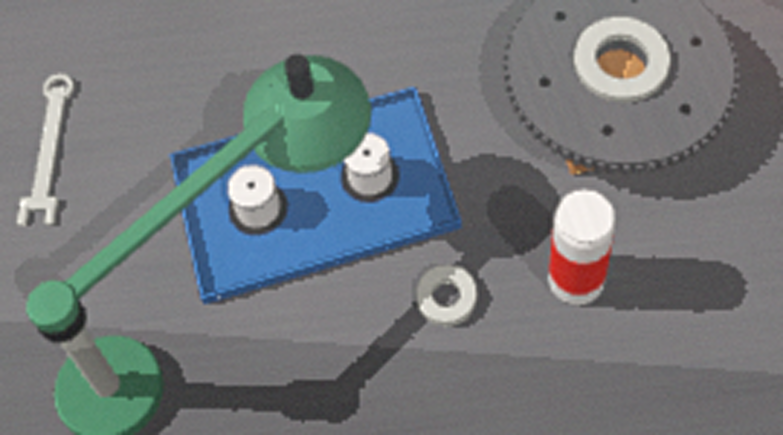

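Run:
```python
from m import *
for n in("scene","top"):
    z=np.load(n+".npz");p,d=z["p"].astype(int),z["d"];P=cloud(n,d)
    X,Y,Z=P[...,0],P[...,1],P[...,2];R,G,B=p[...,0],p[...,1],p[...,2];ok=d>0
    # hub ring
    m=ok&(abs(Z-80)<4)&(np.hypot(X-450,Y-300)<75)
    q=P[m];print(n,"hub",len(q),circ(q),q[:,2].mean(), "bbox",cv2.minEnclosingCircle(q[:,:2].astype(np.float32)))
    m=ok&(abs(Z-68)<5)&(np.hypot(X-450,Y-300)<140);q=P[m];print(" rim",cv2.minEnclosingCircle(q[:,:2].astype(np.float32)))
    # lamp post top, shade
    m=ok&(Z>218)&(np.hypot(X-728,Y+238)<40);q=P[m];print(" hinge",len(q),q.mean(0),cv2.minEnclosingCircle(q[:,:2].astype(np.float32)))
    m=ok&(Z>170)&(Z<224)&(np.hypot(X-550,Y+35)<75);q=P[m];print(" shade",cv2.minEnclosingCircle(q[:,:2].astype(np.float32)))
    m=ok&(Z>255)&(Z<275)&(np.hypot(X-550,Y+25)<40);q=P[m];print(" knob",len(q),q.mean(0),q[:,2].max(),cv2.minEnclosingCircle(q[:,:2].astype(np.float32)))
    for c in((528,22),(551,-93)):
        m=ok&(abs(Z-56)<4)&(np.hypot(X-c[0],Y-c[1])<40);q=P[m]
        if len(q)>5:print(" blank",len(q),q.mean(0),cv2.minEnclosingCircle(q[:,:2].astype(np.float32)))
    m=ok&(Z>140)&(Z<160)&(X>500)&(Y>60)&(Y<350);q=P[m];print(" can",len(q),q.mean(0) if len(q) else 0)
```

```text
scene hub 427 [462.06230269 296.5787715   40.97670545] 80.56293195827374 bbox ((450.5978088378906, 289.28271484375), 65.21276092529297)
 rim ((460.4501037597656, 296.70660400390625), 125.00141906738281)
 hinge 296 [ 727.34244192 -232.95597225  225.90573093] ((721.562744140625, -232.4603729248047), 31.290307998657227)
 shade ((556.0282592773438, -35.85079574584961), 70.15277099609375)
 knob 67 [553.01737329 -25.21411723 267.53277429] 274.07536174149277 ((551.2883911132812, -25.554828643798828), 11.53174114227295)
 blank 113 [535.10770083  23.97900634  56.5730464 ] ((531.498779296875, 20.888214111328125), 24.373517990112305)
 blank 146 [555.55282915 -94.5226743   57.03020273] ((554.5156860351562, -95.03999328613281), 23.261512756347656)
 can 313 [672.14070797 219.31045512 150.52796858]
top hub 367 [459.37944349 295.30649421  40.14742405] 79.77920220635056 bbox ((446.8229064941406, 297.8251647949219), 61.610050201416016)
 rim ((459.51751708984375, 295.4121398925781), 123.8053970336914)
 hinge 160 [ 723.97842892 -234.96615684  224.81849944] ((722.0460205078125, -231.44583129882812), 30.77759552001953)
 shade ((556.6651000976562, -34.663368225097656), 70.08639526367188)
 knob 46 [548.10495845 -26.1121462  266.9365282 ] 273.93728356731276 ((548.3601684570312, -26.656023025512695), 11.000151634216309)
 blank 90 [528.37671799  23.36447348  56.1055479 ] ((528.33935546875, 21.73661231994629), 22.42275619506836)
 blank 26 [ 549.12452729 -109.46524628   56.04128726] ((550.2100219726562, -106.59010314941406), 18.78640365600586)
 can 193 [667.36390421 218.3572328  149.32875251]
```

View pics/topc.png

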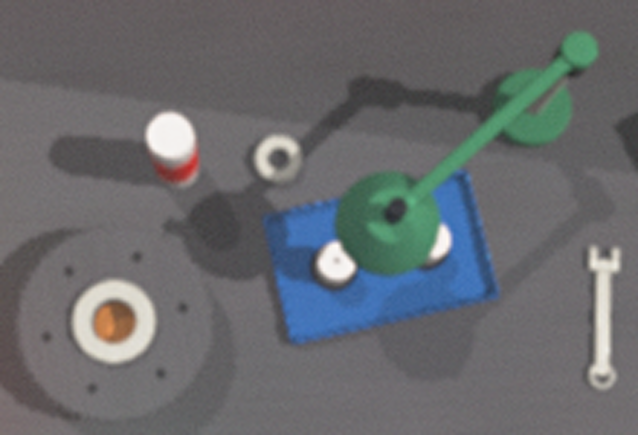

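```bash
cat > go.py <<'E'
from h import *
from scipy.spatial.transform import Rotation as Rn
import sys
# go.py x y z yawdeg(jaw)  -> rows numbers
def plan(x,y,z,yaw):
    s=sense();q=s["ee_rot"];R=Rn.from_quat([q[1],q[2],q[3],q[0]]);p=s["eef_pos"]
    M=R.as_matrix();cy=np.degrees(np.arctan2(M[1,2],M[0,2]))
    d=M.T@(np.array([x,y,z])-p)
    yaw=np.radians(cy+((yaw-cy+90)%180-90))
    zt=np.array([np.cos(yaw),np.sin(yaw),0]);xt=np.array([0,0,-1.]);T=np.stack([xt,np.cross(zt,xt),zt],1)
    rv=(R.inv()*Rn.from_matrix(T)).as_rotvec()
    print("pos",p.round(1),"jaw",round(cy,1),"tilt",round(np.degrees(np.arccos(-M[2,0])),2),"q",s["joints"].round(2),"F",s["force"].round(1),"t",round(s["time_s"],2),"w",round(s["grip_width"]*85.4,1))
    print("lin",(d/300).round(3).tolist(),"rot",(rv/.5).round(3).tolist(),"rows",max(np.linalg.norm(d)/41.7,np.degrees(np.linalg.norm(rv))/7.16).round(1))
if __name__=="__main__":
    a=list(map(float,sys.argv[1:]))
    for i in range(0,len(a),4):plan(*a[i:i+4])
E
python3 go.py 216 478 330 40 551 -26 330 40 551 -26 330 73
python3 - <<'E'
import numpy as np
# iso fit: hinge & knob
for h in((727,-233),(724,-235),(722,-232)):
    k=np.array((550,-26));v=k-h;print(np.hypot(*v),np.degrees(np.arctan2(v[1],v[0])))
E
```

```text
pos [215.7 478.4 230.8] jaw 65.7 tilt 0.07 q [ 0.92  0.31  1.5   0.    1.33 -0.22] F [ 0.2 -0.8 -0.9] t 0.1 w 85.4
lin [-0.331, -0.001, -0.001] rot [0.898, -0.002, -0.0] rows 3.6
pos [215.7 478.4 230.8] jaw 65.7 tilt 0.07 q [ 0.92  0.31  1.5   0.    1.33 -0.22] F [ 0.2 -0.8 -0.9] t 0.1 w 85.4
lin [-0.33, -1.71, -1.073] rot [0.898, -0.002, -0.0] rows 14.7
pos [215.7 478.4 230.8] jaw 65.7 tilt 0.07 q [ 0.92  0.31  1.5   0.    1.33 -0.22] F [ 0.2 -0.8 -0.9] t 0.1 w 85.4
lin [-0.33, -1.71, -1.073] rot [-0.254, -0.002, -0.001] rows 14.7
272.35638417338413 130.53284093861072
271.9503631179778 129.77859568017496
268.36542251191753 129.8602426210094
```

```bash
python3 - <<'E'
from h import *
def ray(n,u,v,z):
    c=calibration(n);K=np.array(c["intrinsics"]);T=np.array(c["world_from_camera"])
    r=T[:3,:3]@np.array([(u-K[0,2])/K[0,0],-(v-K[1,2])/K[1,1],-1]);o=T[:3,3];return (o+r*(z-o[2])/r[2])[:2].round(1)
S=lambda u,v:(u/2.9+95,v/2.9+190)
Tt=lambda u,v:(u/2.9+180,v/2.9+80)
print("cap",ray("scene",*S(53,304),226),ray("top",*Tt(580,49),226))
print("foot",ray("scene",*S(108,387),22),ray("top",*Tt(534,106),22))
print("knobtop",ray("scene",*S(298,64),268),ray("top",*Tt(395,211),268))
print("blankL",ray("scene",*S(367,153),56),ray("top",*Tt(336,261),56))
print("blankR",ray("scene",*S(251,186),56))
print("hub",ray("scene",*S(623,58),80),ray("top",*Tt(114,321),80))
E
python3 -m jog '[{"linear":[-0.33,0,0],"rotation":[0,0,0],"grip":45},{"linear":[-0.33,-0.5,-0.3],"rotation":[0.3,0,0],"grip":45},{"linear":[-0.33,-1,-0.63],"rotation":[0.9,0,0],"grip":45},{"linear":[-0.33,-1,-0.63],"rotation":[0.9,0,0],"grip":45},{"linear":[-0.33,-1,-0.63],"rotation":[0.9,0,0],"grip":45},{"linear":[-0.33,-1,-0.63],"rotation":[0.9,0,0],"grip":45},{"linear":[-0.33,-1,-0.63],"rotation":[0.9,0,0],"grip":45},{"linear":[-0.33,-1,-0.63],"rotation":[0.9,0,0],"grip":45},{"linear":[-0.33,-1,-0.63],"rotation":[0.9,0,0],"grip":45},{"linear":[-0.33,-1,-0.63],"rotation":[0.9,0,0],"grip":45},{"linear":[-0.33,-1,-0.63],"rotation":[0.9,0,0],"grip":45},{"linear":[-0.33,-1,-0.63],"rotation":[0.9,0,0],"grip":45},{"linear":[-0.33,-1,-0.63],"rotation":[0.9,0,0],"grip":45}]'
python3 go.py 551 -26 330 40 551 -26 240 40
```

```text
cap [ 733.  -236.4] [ 727.7 -242.2]
foot [ 733.1 -237.5] [ 727.8 -243.9]
knobtop [550.6 -23.6] [543.3 -24.8]
blankL [530.9  23.9] [528.2  20.5]
blankR [554.7 -94.4]
hub [463.  298.8] [458.6 293.7]
time_s: 1.18
eef_pos: [411.1, 183.2, 329.6]
ee_rot: [0.664, -0.242, 0.665, 0.241]
force: [-1.3, 0.4, -0.0]
grip_width: 0.527
pos [411.1 183.2 329.6] jaw 39.9 tilt 0.09 q [ 0.16  0.09  1.52 -0.    1.54 -0.54] F [-1.3  0.4 -0. ] t 1.18 w 45.0
lin [-0.001, -0.834, -0.09] rot [-0.002, -0.003, -0.001] rows 6.0
pos [411.1 183.2 329.6] jaw 39.9 tilt 0.09 q [ 0.16  0.09  1.52 -0.    1.54 -0.54] F [-1.3  0.4 -0. ] t 1.18 w 45.0
lin [0.299, -0.834, -0.09] rot [-0.002, -0.003, -0.001] rows 6.4
```

```bash
python3 -m jog '[{"linear":[0,-0.825,-0.095],"rotation":[0,0,0],"grip":45},{"linear":[0,-0.825,-0.095],"rotation":[0,0,0],"grip":45},{"linear":[0,-0.825,-0.095],"rotation":[0,0,0],"grip":45},{"linear":[0,-0.825,-0.095],"rotation":[0,0,0],"grip":45},{"linear":[0,-0.825,-0.095],"rotation":[0,0,0],"grip":45},{"linear":[0,-0.825,-0.095],"rotation":[0,0,0],"grip":45},{"linear":[0,-0.825,-0.095],"rotation":[0,0,0],"grip":45},{"linear":[0,-0.825,-0.095],"rotation":[0,0,0],"grip":45}]'
python3 - <<'E'
from h import *
c=calibration("wrist");print(c)
p,d=capture("wrist");cv2.imwrite("pics/w1.png",cv2.resize(p[...,::-1],(768,576)))
np.savez("w1.npz",p=p,d=d)
p,d=capture("scene");cv2.imwrite("pics/s1.png",cv2.resize(p[150:340,80:340,::-1],None,fx=3,fy=3))
E
python3 go.py 548 -25 240 40
```

```text
time_s: 1.85
eef_pos: [548.5, -24.7, 328.5]
ee_rot: [0.664, -0.241, 0.666, 0.242]
force: [0.7, 0.5, -0.1]
grip_width: 0.527
{'intrinsics': array([[297.31863964,   0.        , 260.1141831 ],
       [  0.        , 297.31863964, 194.21718813],
       [  0.        ,   0.        ,   1.        ]]), 'world_from_camera': array([[ 7.67422630e-01, -6.18409000e-01, -1.69212340e-01,
         5.05470802e+02],
       [ 6.41133035e-01,  7.38841305e-01,  2.07513753e-01,
         2.74917150e+01],
       [-3.30730584e-03, -2.67738371e-01,  9.63485976e-01,
         4.70741918e+02],
       [ 0.00000000e+00,  0.00000000e+00,  0.00000000e+00,
         1.00000000e+00]])}
pos [547.8 -23.1 329.6] jaw 40.1 tilt 0.11 q [-0.26  0.32  1.24 -0.    1.59 -0.95] F [ 0.4  1.  -0.9] t 1.95 w 44.9
lin [0.299, -0.005, -0.003] rot [0.002, -0.003, -0.002] rows 2.1
```

View pics/w1.png

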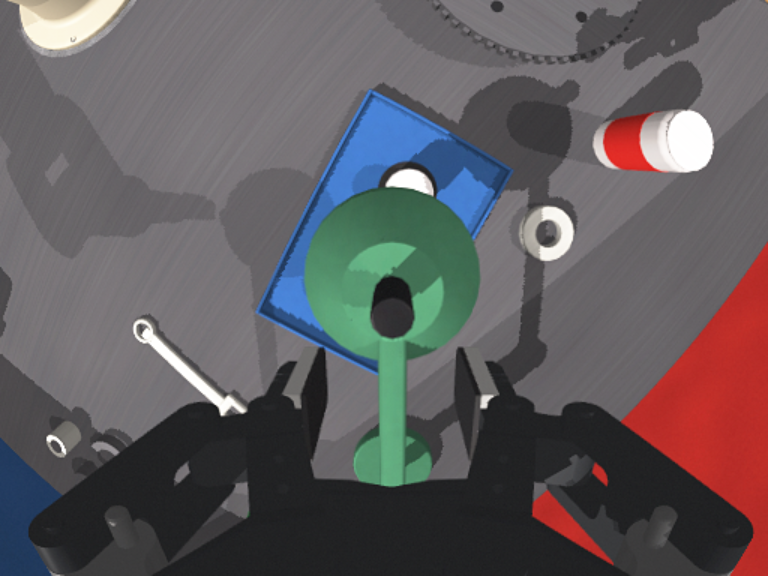

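View pics/s1.png

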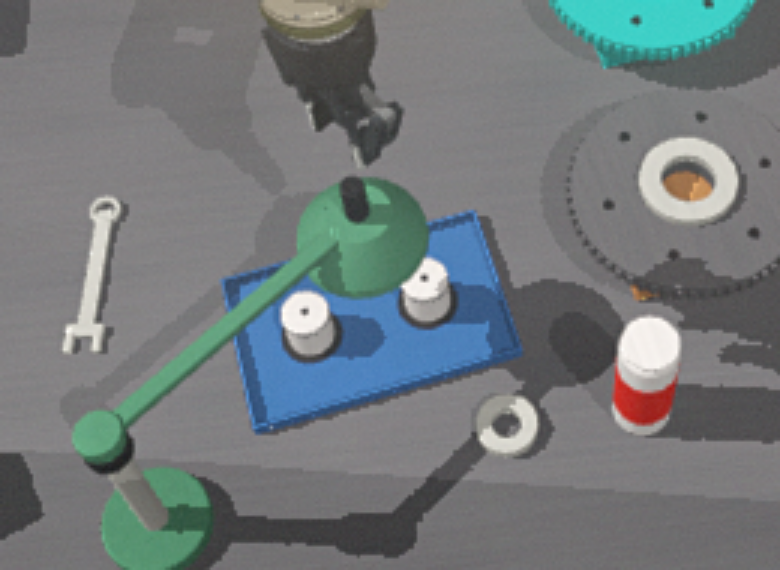

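```bash
cat >> h.py <<'E'
def wray(u,v,z,c=None):
    c=c or calibration("wrist");K=np.array(c["intrinsics"]);T=np.array(c["world_from_camera"])
    a=np.array([u-K[0,2],v-K[1,2]]);r=np.hypot(*a);th=r/K[0,0];a=a/r
    w=T[:3,:3]@np.array([np.sin(th)*a[0],-np.sin(th)*a[1],-np.cos(th)]);o=T[:3,3];return (o+w*(z-o[2])/w[2]).round(1)
E
python3 - <<'E'
from h import *
print("knob",wray(392/1.5,318/1.5,268),"foot",wray(393/1.5,458/1.5,22),"blankL",wray(409/1.5,186/1.5,56))
print(sense()["eef_pos"])
E
```

```text
knob [549.9 -24.5 268. ] foot [ 724.3 -229.1   22. ] blankL [526.7  28.1  56. ]
[547.8234757  -23.1356594  329.58585692]
```

The wrist view confirms the knob at about (549,-25), centred between the fingers. I descend around it now.

```bash
python3 -m jog '[{"linear":[0.12,-0.005,0],"rotation":[0,0,0],"grip":45},{"linear":[0.24,-0.005,0],"rotation":[0,0,0],"grip":45},{"linear":[0.3,-0.005,0],"rotation":[0,0,0],"grip":45},{"linear":[0.3,-0.005,0],"rotation":[0,0,0],"grip":30},{"linear":[0.3,-0.005,0],"rotation":[0,0,0],"grip":28},{"linear":[0.3,-0.005,0],"rotation":[0,0,0],"grip":28}]' 20
python3 - <<'E'
import numpy as np,subprocess
H=np.array([730.,-240.]);v=np.array([549,-25.])-H
a0=np.arctan2(v[1],v[0]);r=np.hypot(*v);print(r)
args=[]
for d in(10,20,25,30,40,50,60,65,70):
    a=a0+np.radians(d);x,y=H+r*np.array([np.cos(a),np.sin(a)]);args+=[x,y,240,40+d];print(d,round(x),round(y))
args=[str(round(a,1)) for a in args[:16]]
print(subprocess.run(["python3","go.py"]+args,capture_output=True,text=True).stdout)
E
```

```text
time_s: 2.45
eef_pos: [549.1, -23.5, 241.8]
ee_rot: [0.665, -0.243, 0.664, 0.242]
force: [-0.3, -0.6, 0.1]
grip_width: 0.329
281.04448046528154
10 514 -60
20 486 -100
25 475 -122
30 466 -144
40 453 -192
50 449 -240
60 453 -289
65 459 -313
70 466 -337
pos [549.1 -23.5 241.8] jaw 40.1 tilt 0.1 q [-0.26  0.36  1.41 -0.    1.37 -0.96] F [-0.3 -0.6  0.1] t 2.45 w 28.1
lin [0.006, -0.018, -0.166] rot [-0.345, 0.001, 0.004] rows 1.4
pos [549.1 -23.5 241.8] jaw 40.1 tilt 0.1 q [-0.26  0.36  1.41 -0.    1.37 -0.96] F [-0.3 -0.6  0.1] t 2.45 w 28.1
lin [0.006, -0.06, -0.324] rot [-0.694, 0.0, 0.004] rows 2.8
pos [549.1 -23.5 241.8] jaw 40.1 tilt 0.1 q [-0.26  0.36  1.41 -0.    1.37 -0.96] F [-0.3 -0.6  0.1] t 2.45 w 28.1
lin [0.006, -0.091, -0.399] rot [-0.868, 0.0, 0.004] rows 3.5
pos [549.1 -23.5 241.8] jaw 40.1 tilt 0.1 q [-0.26  0.36  1.41 -0.    1.37 -0.96] F [-0.3 -0.6  0.1] t 2.45 w 28.1
lin [0.006, -0.129, -0.472] rot [-1.043, -0.0, 0.004] rows 4.2
```

```bash
python3 -m jog '[{"linear":[0,-0.001,-0.02],"rotation":[-0.04,0,0],"grip":28},{"linear":[0,-0.003,-0.04],"rotation":[-0.09,0,0],"grip":28},{"linear":[0,-0.005,-0.06],"rotation":[-0.13,0,0],"grip":28},{"linear":[0,-0.007,-0.08],"rotation":[-0.17,0,0],"grip":28},{"linear":[0,-0.009,-0.1],"rotation":[-0.21,0,0],"grip":28},{"linear":[0,-0.012,-0.12],"rotation":[-0.25,0,0],"grip":28},{"linear":[0,-0.015,-0.14],"rotation":[-0.3,0,0],"grip":28},{"linear":[0,-0.018,-0.16],"rotation":[-0.34,0,0],"grip":28},{"linear":[0,-0.022,-0.18],"rotation":[-0.38,0,0],"grip":28},{"linear":[0,-0.026,-0.2],"rotation":[-0.43,0,0],"grip":28},{"linear":[0,-0.031,-0.22],"rotation":[-0.47,0,0],"grip":28},{"linear":[0,-0.036,-0.24],"rotation":[-0.51,0,0],"grip":28},{"linear":[0,-0.041,-0.26],"rotation":[-0.55,0,0],"grip":28},{"linear":[0,-0.047,-0.28],"rotation":[-0.6,0,0],"grip":28},{"linear":[0,-0.053,-0.3],"rotation":[-0.64,0,0],"grip":28},{"linear":[0,-0.06,-0.32],"rotation":[-0.68,0,0],"grip":28},{"linear":[0,-0.067,-0.34],"rotation":[-0.72,0,0],"grip":28},{"linear":[0,-0.075,-0.36],"rotation":[-0.76,0,0],"grip":28},{"linear":[0,-0.083,-0.38],"rotation":[-0.8,0,0],"grip":28},{"linear":[0,-0.09,-0.4],"rotation":[-0.85,0,0],"grip":28}]'
python3 go.py 470 -133 240 64 466 -144 240 66 459 -168 240 70 453 -192 240 74 449 -216 240 77 449 -240 240 80
```

```text
time_s: 4.12
eef_pos: [475.4, -121.7, 243.9]
ee_rot: [0.599, -0.379, 0.597, 0.376]
force: [0.7, 1.4, -0.5]
grip_width: 0.331
pos [ 475.4 -121.7  243.9] jaw 64.6 tilt 0.34 q [-0.49  0.22  1.58  0.    1.33 -1.62] F [ 0.7  1.4 -0.5] t 4.12 w 28.3
lin [0.013, 0.0, -0.042] rot [0.02, -0.0, 0.012] rows 0.3
pos [ 475.4 -121.7  243.9] jaw 64.6 tilt 0.34 q [-0.49  0.22  1.58  0.    1.33 -1.62] F [ 0.7  1.4 -0.5] t 4.12 w 28.3
lin [0.013, -0.004, -0.081] rot [-0.05, -0.001, 0.012] rows 0.6
pos [ 475.4 -121.7  243.9] jaw 64.6 tilt 0.34 q [-0.49  0.22  1.58  0.    1.33 -1.62] F [ 0.7  1.4 -0.5] t 4.12 w 28.3
lin [0.013, -0.017, -0.163] rot [-0.19, -0.001, 0.012] rows 1.2
pos [ 475.4 -121.7  243.9] jaw 64.6 tilt 0.34 q [-0.49  0.22  1.58  0.    1.33 -1.62] F [ 0.7  1.4 -0.5] t 4.12 w 28.3
lin [0.013, -0.033, -0.244] rot [-0.329, -0.001, 0.012] rows 1.8
pos [ 475.4 -121.7  243.9] jaw 64.6 tilt 0.34 q [-0.49  0.22  1.58  0.    1.33 -1.62] F [ 0.7  1.4 -0.5] t 4.12 w 28.3
lin [0.013, -0.055, -0.322] rot [-0.434, -0.002, 0.012] rows 2.4
pos [ 475.4 -121.7  243.9] jaw 64.6 tilt 0.34 q [-0.49  0.22  1.58  0.    1.33 -1.62] F [ 0.7  1.4 -0.5] t 4.12 w 28.3
lin [0.014, -0.09, -0.394] rot [-0.539, -0.002, 0.012] rows 2.9
```

Run:
```python
from h import *
p,d=capture("wrist");cv2.imwrite("pics/w2.png",p[...,::-1])
```

```text
(no output)
```

View pics/w2.png

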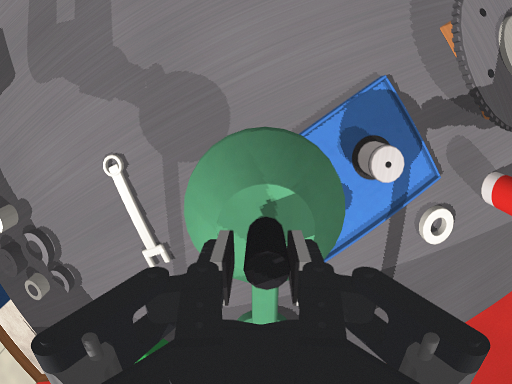

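The knob is still caged between the fingers at (265,250) and the lamp head is leaving the tray. I continue along the arc.

```bash
python3 -m jog '[{"linear":[0.005,-0.001,-0.02],"rotation":[-0.03,0,0],"grip":28},{"linear":[0.008,-0.002,-0.041],"rotation":[-0.05,0,0],"grip":28},{"linear":[0.01,-0.003,-0.061],"rotation":[-0.08,0,0],"grip":28},{"linear":[0.01,-0.004,-0.081],"rotation":[-0.11,0,0],"grip":28},{"linear":[0.01,-0.007,-0.1],"rotation":[-0.14,0,0],"grip":28},{"linear":[0.01,-0.01,-0.122],"rotation":[-0.16,0,0],"grip":28},{"linear":[0.01,-0.013,-0.142],"rotation":[-0.19,0,0],"grip":28},{"linear":[0.01,-0.017,-0.163],"rotation":[-0.22,0,0],"grip":28},{"linear":[0.01,-0.021,-0.183],"rotation":[-0.24,0,0],"grip":28},{"linear":[0.01,-0.025,-0.203],"rotation":[-0.27,0,0],"grip":28},{"linear":[0.01,-0.029,-0.224],"rotation":[-0.3,0,0],"grip":28},{"linear":[0.01,-0.033,-0.244],"rotation":[-0.33,0,0],"grip":28},{"linear":[0.01,-0.038,-0.264],"rotation":[-0.36,0,0],"grip":28},{"linear":[0.01,-0.043,-0.283],"rotation":[-0.38,0,0],"grip":28},{"linear":[0.01,-0.049,-0.302],"rotation":[-0.41,0,0],"grip":28},{"linear":[0.01,-0.055,-0.322],"rotation":[-0.43,0,0],"grip":28},{"linear":[0.01,-0.064,-0.34],"rotation":[-0.46,0,0],"grip":28},{"linear":[0.01,-0.073,-0.358],"rotation":[-0.49,0,0],"grip":28},{"linear":[0.01,-0.082,-0.376],"rotation":[-0.51,0,0],"grip":28},{"linear":[0.01,-0.09,-0.394],"rotation":[-0.54,0,0],"grip":28}]'
python3 go.py 450.5 -264 240 84 453 -289 240 88 459 -313 240 92 466 -337 240 95
```

```text
time_s: 5.83
eef_pos: [448.8, -241.4, 241.0]
ee_rot: [0.542, -0.457, 0.54, 0.453]
force: [0.6, 0.7, -0.1]
grip_width: 0.327
pos [ 448.8 -241.4  241. ] jaw 80.2 tilt 0.32 q [-0.72  0.27  1.53  0.    1.34 -2.12] F [ 0.6  0.7 -0.1] t 5.83 w 27.9
lin [0.004, -0.018, -0.073] rot [-0.134, -0.005, 0.01] rows 0.5
pos [ 448.8 -241.4  241. ] jaw 80.2 tilt 0.32 q [-0.72  0.27  1.53  0.    1.34 -2.12] F [ 0.6  0.7 -0.1] t 5.83 w 27.9
lin [0.004, -0.041, -0.154] rot [-0.274, -0.005, 0.01] rows 1.1
pos [ 448.8 -241.4  241. ] jaw 80.2 tilt 0.32 q [-0.72  0.27  1.53  0.    1.34 -2.12] F [ 0.6  0.7 -0.1] t 5.83 w 27.9
lin [0.004, -0.074, -0.229] rot [-0.413, -0.006, 0.01] rows 1.7
pos [ 448.8 -241.4  241. ] jaw 80.2 tilt 0.32 q [-0.72  0.27  1.53  0.    1.34 -2.12] F [ 0.6  0.7 -0.1] t 5.83 w 27.9
lin [0.005, -0.111, -0.304] rot [-0.518, -0.006, 0.01] rows 2.3
```

```bash
python3 -m jog '[{"linear":[0,-0.004,-0.02],"rotation":[-0.03,0,0],"grip":28},{"linear":[0,-0.008,-0.04],"rotation":[-0.07,0,0],"grip":28},{"linear":[0,-0.013,-0.058],"rotation":[-0.1,0,0],"grip":28},{"linear":[0,-0.018,-0.075],"rotation":[-0.13,0,0],"grip":28},{"linear":[0,-0.023,-0.095],"rotation":[-0.16,0,0],"grip":28},{"linear":[0,-0.029,-0.115],"rotation":[-0.2,0,0],"grip":28},{"linear":[0,-0.035,-0.135],"rotation":[-0.24,0,0],"grip":28},{"linear":[0,-0.041,-0.154],"rotation":[-0.27,0,0],"grip":28}]'
python3 go.py 459 -313 240 92
python3 -m jog '[{"linear":[0,-0.005,-0.012],"rotation":[-0.03,0,0],"grip":28},{"linear":[0,-0.01,-0.024],"rotation":[-0.05,0,0],"grip":28},{"linear":[0,-0.015,-0.036],"rotation":[-0.08,0,0],"grip":28},{"linear":[0,-0.021,-0.048],"rotation":[-0.1,0,0],"grip":28}]'
python3 go.py 463 -325 240 94
```

```text
time_s: 6.5
eef_pos: [453.2, -289.6, 241.1]
ee_rot: [0.509, -0.493, 0.508, 0.489]
force: [1.5, 1.3, -0.4]
grip_width: 0.325
pos [ 453.2 -289.6  241.1] jaw 88.0 tilt 0.33 q [-0.79  0.33  1.45  0.    1.36 -2.32] F [ 1.5  1.3 -0.4] t 6.5 w 27.8
lin [0.004, -0.022, -0.077] rot [-0.14, -0.006, 0.01] rows 0.6
time_s: 6.83
eef_pos: [459.0, -304.5, 241.2]
ee_rot: [-0.496, 0.506, -0.496, -0.502]
force: [-0.1, -0.4, -1.2]
grip_width: 0.331
pos [ 459.  -304.5  241.2] jaw 90.9 tilt 0.31 q [-0.8   0.36  1.41  0.    1.37 -2.39] F [-0.1 -0.4 -1.2] t 6.83 w 28.3
lin [0.004, -0.012, -0.069] rot [-0.107, -0.006, 0.009] rows 0.5
```

```bash
python3 -m jog '[{"linear":[0,-0.003,-0.012],"rotation":[-0.03,0,0],"grip":28},{"linear":[0,-0.006,-0.024],"rotation":[-0.05,0,0],"grip":28},{"linear":[0,-0.009,-0.036],"rotation":[-0.08,0,0],"grip":28},{"linear":[0,-0.012,-0.048],"rotation":[-0.1,0,0],"grip":28}]'
python3 go.py 463 -325 240 94
python3 -m jog '[{"linear":[0,-0.003,-0.012],"rotation":[-0.02,0,0],"grip":28},{"linear":[0,-0.006,-0.024],"rotation":[-0.04,0,0],"grip":28},{"linear":[0,-0.01,-0.036],"rotation":[-0.06,0,0],"grip":28}]'
python3 go.py 466 -337 240 94
python3 - <<'E'
from h import *
p,d=capture("top");np.savez("top2.npz",p=p,d=d)
p,d=capture("scene");np.savez("s2.npz",p=p,d=d);cv2.imwrite("pics/s2.png",cv2.resize(p[130:350,40:340,::-1],None,fx=2.6,fy=2.6))
E
```

```text
time_s: 7.17
eef_pos: [460.4, -307.0, 240.7]
ee_rot: [0.487, -0.509, 0.477, 0.526]
force: [-29.0, 79.7, 27.1]
grip_width: 0.334
pos [ 460.4 -307.   240.7] jaw 94.1 tilt 1.57 q [-0.81  0.38  1.38  0.01  1.41 -2.45] F [-29.   79.7  27.1] t 7.17 w 28.6
lin [0.001, -0.004, -0.061] rot [0.005, 0.054, -0.011] rows 0.4
time_s: 7.42
eef_pos: [461.1, -306.2, 240.0]
ee_rot: [0.481, -0.508, 0.463, 0.545]
force: [-34.8, 76.4, 28.7]
grip_width: 0.329
pos [ 461.1 -306.2  240. ] jaw 96.2 tilt 3.35 q [-0.81  0.4   1.36  0.02  1.44 -2.49] F [-34.8  76.4  28.7] t 7.42 w 28.1
lin [-0.006, -0.005, -0.104] rot [0.078, 0.112, -0.033] rows 0.7
```

View pics/s2.png

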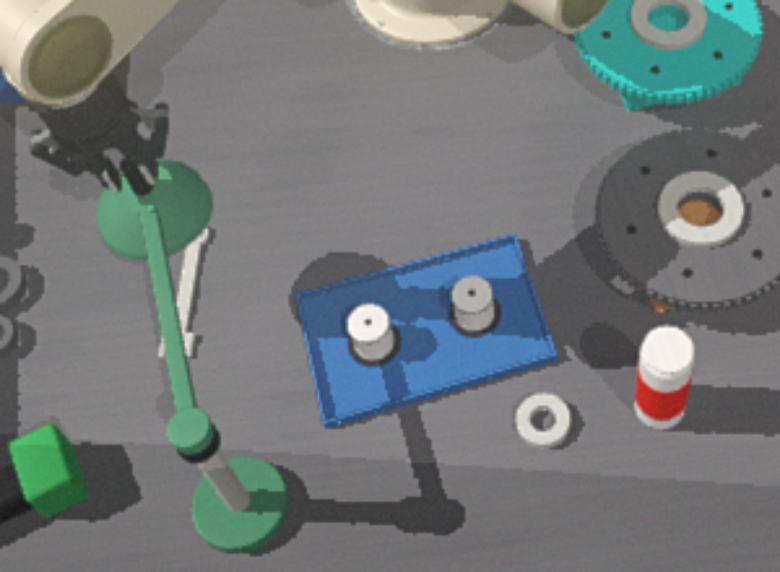

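The lamp is at its end stop: the force rose to about 80 N and the head is well clear of the tray. I open the fingers and relax the push, then rise.

```bash
python3 -m jog '[{"linear":[0,0,0.005],"rotation":[0,0.05,-0.01],"grip":50},{"linear":[0,0,0.01],"rotation":[0.05,0.11,-0.03],"grip":50},{"linear":[0,0,0.01],"rotation":[0.08,0.11,-0.03],"grip":50},{"linear":[0,0,0.01],"rotation":[0.08,0.11,-0.03],"grip":50}]'
python3 go.py 461 -306 340 94
```

```text
time_s: 7.85
eef_pos: [460.9, -303.1, 240.5]
ee_rot: [0.482, -0.516, 0.483, 0.518]
force: [0.5, 0.1, 0.5]
grip_width: 0.585
pos [ 460.9 -303.1  240.5] jaw 94.0 tilt 0.12 q [-0.79  0.37  1.4  -0.    1.38 -2.43] F [0.5 0.1 0.5] t 7.85 w 50.0
lin [-0.332, 0.001, -0.009] rot [-0.002, 0.001, -0.004] rows 2.4
```

```bash
python3 -m jog '[{"linear":[-0.14,0,0],"rotation":[0,0,0],"grip":70},{"linear":[-0.28,0,0],"rotation":[0,0,0],"grip":85},{"linear":[-0.34,0,0],"rotation":[0,0,0],"grip":85},{"linear":[-0.34,0,0],"rotation":[0,0,0],"grip":85}]'
python3 - <<'E'
from m import *
for n,f in(("scene","s2"),("top","top2")):
    z=np.load(f+".npz");p,d=z["p"].astype(int),z["d"];P=cloud(n,d)
    X,Y,Z=P[...,0],P[...,1],P[...,2];ok=d>0
    for c in((530,22),(554,-96)):
        m=ok&(abs(Z-57)<4)&(np.hypot(X-c[0],Y-c[1])<40);q=P[m]
        print(n,"blank",len(q),q.mean(0),cv2.minEnclosingCircle(q[:,:2].astype(np.float32)))
    m=ok&(Z>258)&(np.hypot(X-460,Y+312)<60);q=P[m];print(len(q))
E
python3 go.py 530 22 250 70 530 22 120 70 530 22 350 70
```

```text
time_s: 8.18
eef_pos: [461.8, -304.6, 347.5]
ee_rot: [-0.482, 0.519, -0.483, -0.515]
force: [0.1, -0.6, -0.3]
grip_width: 0.991
scene blank 156 [530.9047442   22.03036235  57.21968851] ((530.7965698242188, 21.13614273071289), 23.641254425048828)
scene blank 169 [554.42685601 -95.23918132  57.11593678] ((554.4160766601562, -95.13301086425781), 23.354341506958008)
3048
top blank 112 [529.08586792  21.52692922  56.62694399] ((528.689208984375, 21.39109230041504), 22.454195022583008)
top blank 107 [552.31718282 -95.87108705  56.5799707 ] ((551.48291015625, -96.09029388427734), 23.240598678588867)
1878
pos [ 461.8 -304.6  347.5] jaw 94.0 tilt 0.38 q [-0.79  0.32  1.18 -0.    1.63 -2.43] F [ 0.1 -0.6 -0.3] t 8.18 w 84.6
lin [0.32, -0.301, 1.072] rot [0.837, -0.009, 0.01] rows 8.3
pos [ 461.8 -304.6  347.5] jaw 94.0 tilt 0.38 q [-0.79  0.32  1.18 -0.    1.63 -2.43] F [ 0.1 -0.6 -0.3] t 8.18 w 84.6
lin [0.753, -0.299, 1.074] rot [0.837, -0.009, 0.01] rows 9.7
pos [ 461.8 -304.6  347.5] jaw 94.0 tilt 0.38 q [-0.79  0.32  1.18 -0.    1.63 -2.43] F [ 0.1 -0.6 -0.3] t 8.18 w 84.6
lin [-0.013, -0.302, 1.07] rot [0.837, -0.009, 0.01] rows 8.0
```

```bash
python3 -m jog '[{"linear":[0,-0.1,0.14],"rotation":[0.2,0,0],"grip":85},{"linear":[0,-0.353,0.674],"rotation":[0.84,0,0],"grip":85},{"linear":[0,-0.353,0.674],"rotation":[0.84,0,0],"grip":85},{"linear":[0.1,-0.353,0.674],"rotation":[0.84,0,0],"grip":85},{"linear":[0.3,-0.353,0.674],"rotation":[0.84,0,0],"grip":85},{"linear":[0.5,-0.353,0.674],"rotation":[0.84,0,0],"grip":85},{"linear":[0.6,-0.353,0.674],"rotation":[0.84,0,0],"grip":85},{"linear":[0.7,-0.353,0.674],"rotation":[0.84,0,0],"grip":85},{"linear":[0.7,-0.353,0.674],"rotation":[0.84,0,0],"grip":85},{"linear":[0.7,-0.353,0.674],"rotation":[0.84,0,0],"grip":85}]'
python3 - <<'E'
from h import *
p,d=capture("wrist");cv2.imwrite("pics/w3.png",p[...,::-1])
E
python3 go.py 553 -95.5 18 70
```

```text
time_s: 9.02
eef_pos: [551.4, -94.9, 129.7]
ee_rot: [0.577, -0.404, 0.582, 0.407]
force: [-1.4, -0.0, -1.3]
grip_width: 0.995
pos [552.5 -95.7 132.3] jaw 69.9 tilt 0.28 q [-0.38  0.49  1.52 -0.    1.14 -1.6 ] F [-0.9 -0.  -0.7] t 9.07 w 85.0
lin [0.381, -0.003, 0.003] rot [-0.002, -0.006, -0.007] rows 2.7
```

View pics/w3.png

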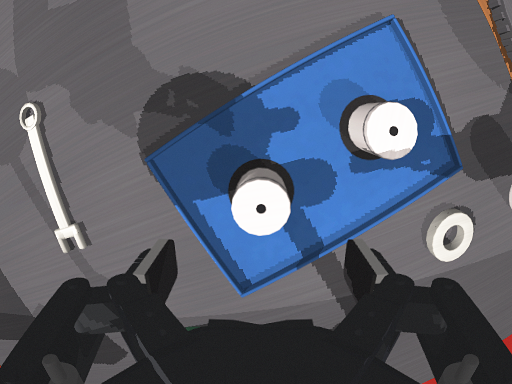

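```bash
python3 - <<'E'
from h import *
print(wray(261,208,56))
E
python3 -m jog '[{"linear":[0.13,-0.003,0.003],"rotation":[0,0,0],"grip":85},{"linear":[0.26,-0.003,0.003],"rotation":[0,0,0],"grip":85},{"linear":[0.35,-0.003,0.003],"rotation":[0,0,0],"grip":85},{"linear":[0.4,-0.003,0.003],"rotation":[0,0,0],"grip":85},{"linear":[0.4,-0.003,0.003],"rotation":[0,0,0],"grip":85},{"linear":[0.4,-0.003,0.003],"rotation":[0,0,0],"grip":70}]'
python3 go.py 553 -95.5 12 70
```

```text
[556.2 -96.9  56. ]
time_s: 9.57
eef_pos: [554.3, -96.5, 14.0]
ee_rot: [0.578, -0.405, 0.581, 0.405]
force: [0.3, 0.4, 0.8]
grip_width: 0.876
pos [554.3 -96.5  14. ] jaw 69.9 tilt 0.21 q [-0.38  0.65  1.6  -0.    0.89 -1.6 ] F [0.3 0.4 0.8] t 9.57 w 74.8
lin [0.007, 0.005, 0.002] rot [-0.003, -0.006, -0.003] rows 0.1
```

Position is good. I close with 70 N and read the force before lifting.

```bash
python3 -m jog '[{"linear":[0,0,0],"rotation":[0,0,0],"grip":55},{"linear":[0,0,0],"rotation":[0,0,0],"grip":40},{"linear":[0,0,0],"rotation":[0,0,0],"grip":38},{"linear":[0,0,0],"rotation":[0,0,0],"grip":38},{"linear":[0,0,0],"rotation":[0,0,0],"grip":38},{"linear":[0,0,0],"rotation":[0,0,0],"grip":38}]' 70
python3 -m jog '[{"linear":[-0.05,0,0],"rotation":[0,0,0],"grip":38},{"linear":[-0.1,0,0],"rotation":[0,0,0],"grip":38},{"linear":[-0.15,0,0],"rotation":[0,0,0],"grip":38},{"linear":[-0.2,0,0],"rotation":[0,0,0],"grip":38},{"linear":[-0.25,0,0],"rotation":[0,0,0],"grip":38},{"linear":[-0.27,0,0],"rotation":[0,0,0],"grip":38},{"linear":[-0.27,0,0],"rotation":[0,0,0],"grip":38},{"linear":[-0.27,0,0],"rotation":[0,0,0],"grip":38},{"linear":[-0.27,0,0],"rotation":[0,0,0],"grip":38},{"linear":[-0.27,0,0],"rotation":[0,0,0],"grip":38}]'
python3 - <<'E'
from h import *
for i in range(5):
    s=sense();print(s["force"].round(2),s["wrist_torque"].round(3),s["eef_pos"].round(1),s["grip_width"]*85.4)
    p,d=capture("wrist")
cv2.imwrite("pics/w4.png",p[...,::-1])
p,d=capture("scene");cv2.imwrite("pics/s4.png",cv2.resize(p[130:350,40:340,::-1],None,fx=2.6,fy=2.6))
E
```

```text
time_s: 10.07
eef_pos: [555.7, -97.2, 16.6]
ee_rot: [0.579, -0.407, 0.58, 0.404]
force: [-1.2, -0.2, 9.5]
grip_width: 0.524
time_s: 10.9
eef_pos: [555.2, -96.7, 96.7]
ee_rot: [0.579, -0.406, 0.58, 0.404]
force: [0.1, 0.2, -1.8]
grip_width: 0.523
[ 0.11  0.23 -1.79] [ 0.032 -0.005  0.024] [555.2 -96.7  96.7] 44.63324738807641
[-0.12  0.71 -3.64] [-0.014  0.044 -0.01 ] [555.3 -96.8  96.8] 44.609884417307995
[-0.43  0.52 -2.49] [-0.023 -0.017 -0.043] [555.3 -96.8  97. ] 44.75935872335221
[-0.42  0.19 -1.67] [0.008 0.017 0.028] [555.4 -96.8  97.1] 44.647057182066625
[ 0.71  0.3  -2.93] [ 0.03  -0.025 -0.008] [555.5 -96.9  97.2] 44.44659349438676
```

View pics/s4.png

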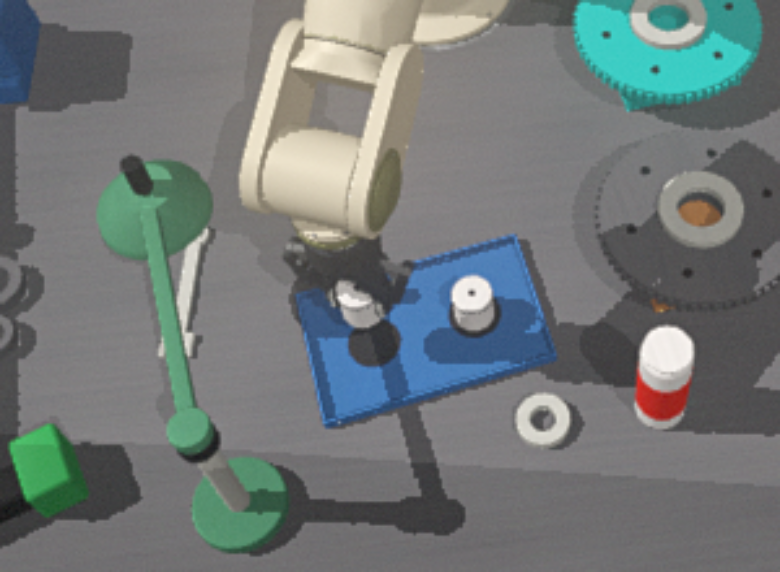

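View pics/w4.png

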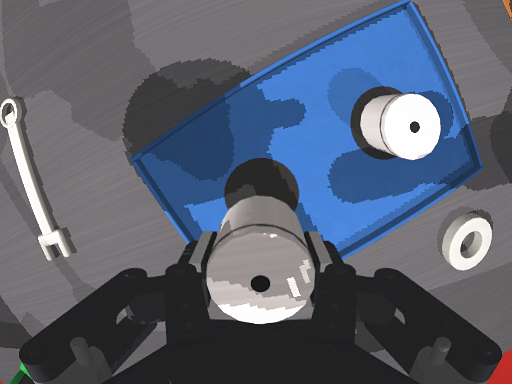

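The right blank reads about 2.5 N (0.25 kg) at an 80 mm lift, so it is the light alloy one. I set it back on its pad.

```bash
python3 -m jog '[{"linear":[0.06,0,0],"rotation":[0,0,0],"grip":38},{"linear":[0.12,0,0],"rotation":[0,0,0],"grip":38},{"linear":[0.18,0,0],"rotation":[0,0,0],"grip":38},{"linear":[0.22,0,0],"rotation":[0,0,0],"grip":38},{"linear":[0.24,0,0],"rotation":[0,0,0],"grip":38},{"linear":[0.255,0,0],"rotation":[0,0,0],"grip":38},{"linear":[0.262,0,0],"rotation":[0,0,0],"grip":38},{"linear":[0.267,0,0],"rotation":[0,0,0],"grip":38},{"linear":[0.268,0,0],"rotation":[0,0,0],"grip":38},{"linear":[0.268,0,0],"rotation":[0,0,0],"grip":38}]'
python3 go.py 555.5 -97 16 70
```

```text
time_s: 12.03
eef_pos: [556.0, -97.3, 17.5]
ee_rot: [0.579, -0.407, 0.58, 0.403]
force: [0.1, -1.0, -2.7]
grip_width: 0.521
pos [556.  -97.3  17.5] jaw 69.9 tilt 0.29 q [-0.38  0.65  1.6  -0.    0.89 -1.6 ] F [ 0.1 -1.  -2.7] t 12.03 w 44.5
lin [0.005, 0.002, 0.0] rot [-0.003, -0.007, 0.007] rows 0.0
```

```bash
python3 -m jog '[{"linear":[0.003,0,0],"rotation":[0,0,0],"grip":38},{"linear":[0.006,0,0],"rotation":[0,0,0],"grip":38},{"linear":[0.006,0,0],"rotation":[0,0,0],"grip":38},{"linear":[0.006,0,0],"rotation":[0,0,0],"grip":38}]'
python3 go.py 555.5 -97 16 70
```

```text
time_s: 12.37
eef_pos: [556.4, -97.5, 16.7]
ee_rot: [0.579, -0.407, 0.58, 0.403]
force: [-1.9, 0.7, 5.7]
grip_width: 0.525
pos [556.4 -97.5  16.7] jaw 69.9 tilt 0.34 q [-0.38  0.65  1.6  -0.    0.89 -1.6 ] F [-1.9  0.7  5.7] t 12.37 w 44.8
lin [0.002, 0.003, 0.0] rot [-0.002, -0.007, 0.01] rows 0.0
```

```bash
python3 -m jog '[{"linear":[0,0,0],"rotation":[0,0,0],"grip":52},{"linear":[0,0,0],"rotation":[0,0,0],"grip":60},{"linear":[0,0,0],"rotation":[0,0,0],"grip":75},{"linear":[0,0,0],"rotation":[0,0,0],"grip":85},{"linear":[0,0,0],"rotation":[0,0,0],"grip":85},{"linear":[-0.1,0,0],"rotation":[0,0,0],"grip":85},{"linear":[-0.2,0,0],"rotation":[0,0,0],"grip":85},{"linear":[-0.3,0,0],"rotation":[0,0,0],"grip":85},{"linear":[-0.38,0,0],"rotation":[0,0,0],"grip":85},{"linear":[-0.38,0,0],"rotation":[0,0,0],"grip":85}]'
python3 - <<'E'
from h import *
p,d=capture("wrist");cv2.imwrite("pics/w5.png",p[...,::-1])
E
python3 go.py 530 22 131 70 530 22 14 70
```

```text
time_s: 13.2
eef_pos: [558.0, -97.6, 135.6]
ee_rot: [0.581, -0.41, 0.578, 0.401]
force: [0.0, -0.9, -0.1]
grip_width: 0.996
pos [557.  -97.3 132.9] jaw 69.9 tilt 0.59 q [-0.38  0.49  1.51 -0.    1.13 -1.6 ] F [ 0.5  0.1 -0.6] t 13.25 w 84.7
lin [0.003, 0.221, 0.343] rot [-0.002, -0.007, 0.019] rows 2.9
pos [557.  -97.3 132.9] jaw 69.9 tilt 0.59 q [-0.38  0.49  1.51 -0.    1.13 -1.6 ] F [ 0.5  0.1 -0.6] t 13.25 w 84.7
lin [0.393, 0.225, 0.344] rot [-0.002, -0.007, 0.019] rows 4.1
```

View pics/w5.png

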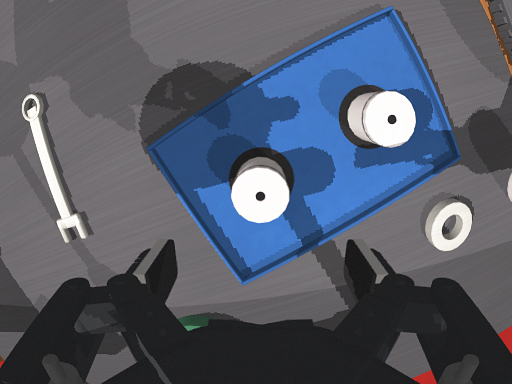

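The right blank stands upright on its pad at (260,196). Next is the left one at (390,119).

```bash
python3 -m jog '[{"linear":[0,0.07,0.11],"rotation":[0,-0.007,0.019],"grip":85},{"linear":[0,0.15,0.23],"rotation":[0,-0.007,0.019],"grip":85},{"linear":[0,0.221,0.343],"rotation":[0,-0.007,0.019],"grip":85},{"linear":[0.05,0.221,0.343],"rotation":[0,-0.007,0.019],"grip":85},{"linear":[0.15,0.221,0.343],"rotation":[0,-0.007,0.019],"grip":85},{"linear":[0.15,0.221,0.343],"rotation":[0,-0.007,0.019],"grip":85},{"linear":[0.15,0.221,0.343],"rotation":[0,-0.007,0.019],"grip":85}]'
python3 - <<'E'
from h import *
p,d=capture("wrist");cv2.imwrite("pics/w6.png",p[...,::-1])
E
python3 go.py 530 22 14 70
```

```text
time_s: 13.83
eef_pos: [529.4, 21.9, 85.6]
ee_rot: [0.578, -0.404, 0.581, 0.406]
force: [1.1, -0.1, 0.3]
grip_width: 0.998
pos [530.4  21.6  86.9] jaw 69.9 tilt 0.06 q [-0.18  0.48  1.66 -0.    1.   -1.4 ] F [0.1 0.3 0.3] t 13.88 w 84.8
lin [0.243, 0.001, 0.001] rot [-0.003, -0.001, -0.002] rows 1.7
```

View pics/w6.png

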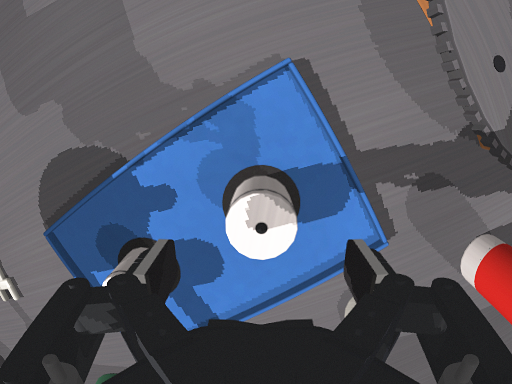

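```bash
python3 -c "
from h import *
print(wray(261,224,56))"
python3 -m jog '[{"linear":[0.1,0,0],"rotation":[0,0,0],"grip":85},{"linear":[0.18,0,0],"rotation":[0,0,0],"grip":85},{"linear":[0.23,0,0],"rotation":[0,0,0],"grip":85},{"linear":[0.24,0,0],"rotation":[0,0,0],"grip":85},{"linear":[0.24,0,0],"rotation":[0,0,0],"grip":70},{"linear":[0.24,0,0],"rotation":[0,0,0],"grip":55},{"linear":[0.24,0,0],"rotation":[0,0,0],"grip":38},{"linear":[0.24,0,0],"rotation":[0,0,0],"grip":38},{"linear":[0.24,0,0],"rotation":[0,0,0],"grip":38},{"linear":[0.24,0,0],"rotation":[0,0,0],"grip":38},{"linear":[0.24,0,0],"rotation":[0,0,0],"grip":38},{"linear":[0.24,0,0],"rotation":[0,0,0],"grip":38}]' 70
python3 -m jog '[{"linear":[-0.05,0,0],"rotation":[0,0,0],"grip":38},{"linear":[-0.1,0,0],"rotation":[0,0,0],"grip":38},{"linear":[-0.15,0,0],"rotation":[0,0,0],"grip":38},{"linear":[-0.2,0,0],"rotation":[0,0,0],"grip":38},{"linear":[-0.25,0,0],"rotation":[0,0,0],"grip":38},{"linear":[-0.27,0,0],"rotation":[0,0,0],"grip":38},{"linear":[-0.27,0,0],"rotation":[0,0,0],"grip":38},{"linear":[-0.27,0,0],"rotation":[0,0,0],"grip":38},{"linear":[-0.27,0,0],"rotation":[0,0,0],"grip":38},{"linear":[-0.27,0,0],"rotation":[0,0,0],"grip":38}]'
python3 - <<'E'
from h import *
for i in range(5):
    s=sense();print(s["force"].round(2),s["wrist_torque"].round(3),s["eef_pos"].round(1),s["grip_width"]*85.4)
    p,d=capture("wrist")
cv2.imwrite("pics/w7.png",p[...,::-1])
p,d=capture("scene");cv2.imwrite("pics/s7.png",cv2.resize(p[130:350,40:340,::-1],None,fx=2.6,fy=2.6))
E
```

```text
[530.2  22.   56. ]
time_s: 14.88
eef_pos: [531.3, 21.5, 16.7]
ee_rot: [0.58, -0.406, 0.579, 0.405]
force: [-1.9, -0.0, 6.9]
grip_width: 0.523
time_s: 15.72
eef_pos: [530.6, 21.6, 96.7]
ee_rot: [0.58, -0.405, 0.58, 0.405]
force: [-0.4, -0.0, -6.1]
grip_width: 0.522
[-0.39 -0.02 -6.08] [0.024 0.025 0.022] [530.6  21.6  96.7] 44.60038066297002
[ 0.48 -0.59 -5.99] [ 0.024 -0.033  0.027] [530.7  21.6  96.9] 44.93118827568323
[-0.01 -0.38 -5.71] [-0.03   0.008  0.008] [530.8  21.6  97.1] 44.85135352227452
[ 0.9  -0.36 -5.34] [-0.021 -0.023 -0.065] [530.9  21.5  97.2] 44.73540463122173
[-0.27  0.2  -5.96] [ 0.023 -0.018 -0.043] [531.   21.6  97.3] 44.66243009602657
```

View pics/s7.png

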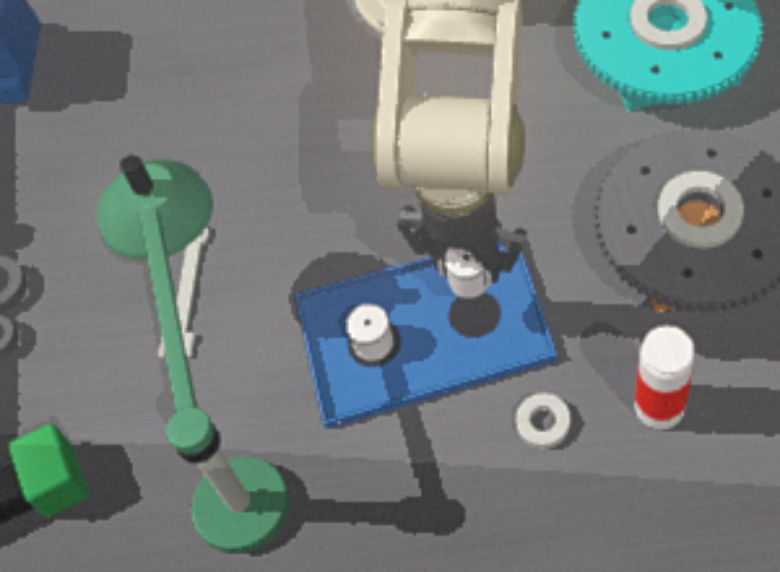

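View pics/w7.png

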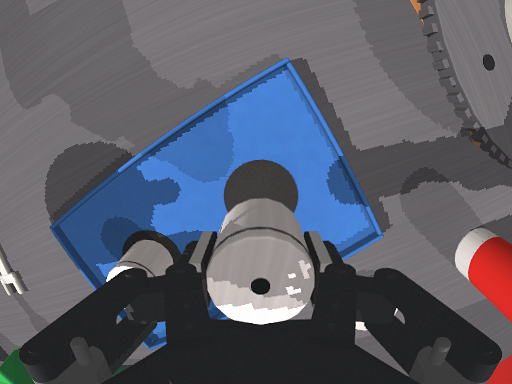

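The left blank reads about 5.8 N (0.6 kg), so it is the heavy one. The other stands in the tray. I carry this one to the hub.

```bash
python3 go.py 460.7 296 165 70 460.7 296 165 95
```

```text
pos [531.1  21.5  97.5] jaw 69.9 tilt 0.09 q [-0.18  0.47  1.65 -0.    1.02 -1.4 ] F [-0.2 -0.2 -6. ] t 16.02 w 44.6
lin [-0.226, 0.534, 0.779] rot [-0.004, 0.0, 0.003] rows 7.0
pos [531.1  21.5  97.5] jaw 69.9 tilt 0.09 q [-0.18  0.47  1.65 -0.    1.02 -1.4 ] F [-0.2 -0.2 -6. ] t 16.02 w 44.6
lin [-0.226, 0.534, 0.779] rot [-0.876, -0.0, 0.003] rows 7.0
```

```bash
python3 -m jog '[{"linear":[-0.08,0,0],"rotation":[0,0,0],"grip":38},{"linear":[-0.16,0,0],"rotation":[0,0,0],"grip":38},{"linear":[-0.22,0.03,0.04],"rotation":[0,0,0],"grip":38},{"linear":[-0.226,0.08,0.12],"rotation":[0,0,0],"grip":38},{"linear":[-0.226,0.14,0.2],"rotation":[0,0,0],"grip":38},{"linear":[-0.226,0.2,0.29],"rotation":[0,0,0],"grip":38},{"linear":[-0.226,0.26,0.38],"rotation":[0,0,0],"grip":38},{"linear":[-0.226,0.32,0.47],"rotation":[0,0,0],"grip":38},{"linear":[-0.226,0.38,0.555],"rotation":[0,0,0],"grip":38},{"linear":[-0.226,0.44,0.64],"rotation":[0,0,0],"grip":38},{"linear":[-0.226,0.49,0.71],"rotation":[0,0,0],"grip":38},{"linear":[-0.226,0.52,0.76],"rotation":[0,0,0],"grip":38},{"linear":[-0.226,0.534,0.779],"rotation":[0,0,0],"grip":38},{"linear":[-0.226,0.534,0.779],"rotation":[0,0,0],"grip":38},{"linear":[-0.226,0.534,0.779],"rotation":[0,0,0],"grip":38},{"linear":[-0.226,0.534,0.779],"rotation":[0,0,0],"grip":38}]'
python3 go.py 460.7 296 143 70
python3 - <<'E'
from m import *
p,d=capture("wrist");np.savez("w8.npz",p=p,d=d,T=np.array(calibration("wrist")["world_from_camera"]));cv2.imwrite("pics/w8.png",p[...,::-1])
p,d=capture("scene");cv2.imwrite("pics/s8.png",cv2.resize(p[100:300,180:440,::-1],None,fx=3,fy=3))
np.savez("s8.npz",p=p,d=d);p,d=capture("top");np.savez("t8.npz",p=p,d=d)
E
```

```text
time_s: 17.35
eef_pos: [461.2, 295.1, 165.0]
ee_rot: [0.58, -0.405, 0.58, 0.404]
force: [-0.2, -1.3, -5.8]
grip_width: 0.523
pos [461.2 295.1 165. ] jaw 69.8 tilt 0.09 q [ 0.36  0.42  1.52 -0.    1.2  -0.86] F [-0.2 -1.3 -5.8] t 17.35 w 44.6
lin [0.073, 0.003, 0.002] rot [-0.006, -0.001, 0.003] rows 0.5
```

View pics/s8.png

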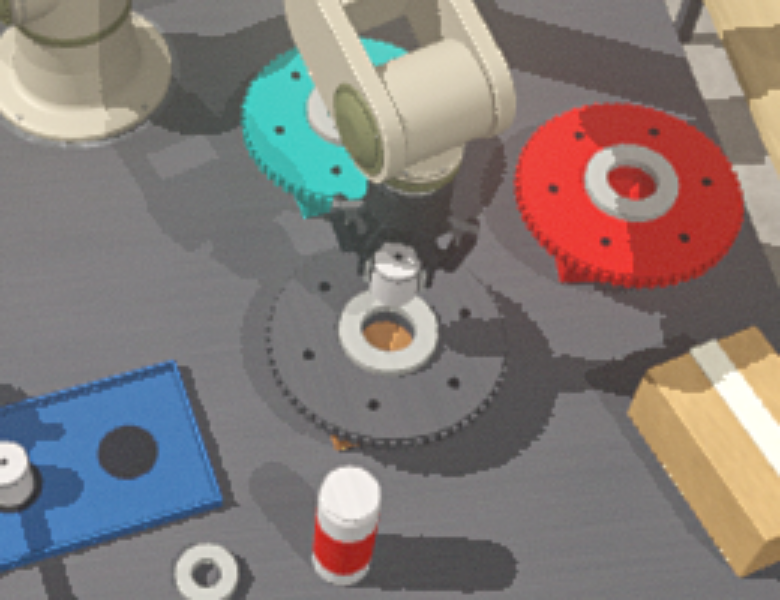

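View pics/w8.png

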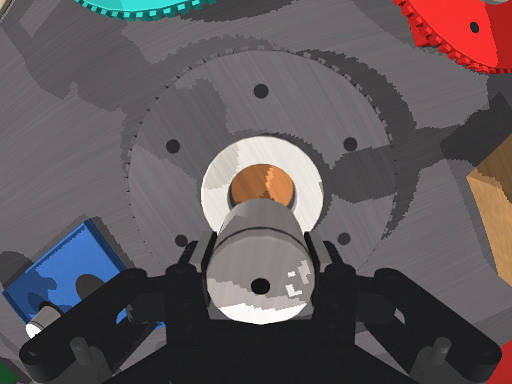

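Run:
```python
from m import *
z=np.load("w8.npz");d=z["d"];T=z["T"];K=np.array(calibration("wrist")["intrinsics"])
v,u=np.mgrid[0:384,0:512];a=u-K[0,2];b=v-K[1,2];r=np.hypot(a,b)+1e-9;th=r/K[0,0];t=np.tan(th)
P=np.stack([t*a/r*d,-t*b/r*d,-d,np.ones_like(d)],-1)@T.T
def rep(P,d,name):
    X,Y,Z=P[...,0],P[...,1],P[...,2];ok=d>0
    H=ok&(abs(Z-80)<5)&(np.hypot(X-461,Y-296)<62);q=P[H]
    if len(q)>30:
        R=np.hypot(q[:,0]-461,q[:,1]-296)
        o=q
        # grid-fit: maximise points inside annulus 28..50
        best=max(((((np.hypot(o[:,0]-x,o[:,1]-y)<50.5)&(np.hypot(o[:,0]-x,o[:,1]-y)>27.5)).sum(),x,y) for x in np.arange(450,472,.5) for y in np.arange(285,307,.5)),key=lambda s:s[0])
        sel=[(x,y) for x in np.arange(450,472,.5) for y in np.arange(285,307,.5) if ((np.hypot(o[:,0]-x,o[:,1]-y)<50.5)&(np.hypot(o[:,0]-x,o[:,1]-y)>27.5)).sum()>=best[0]-1]
        print(name,"hub",len(q),best[0],np.mean(sel,0),"z",np.median(q[:,2]))
    rim=ok&(abs(Z-68)<4)&(np.hypot(X-461,Y-296)<135);q=P[rim]
    if len(q)>50:
        h=cv2.convexHull(q[:,:2].astype(np.float32))[:,0];print("   rim circ",circ(h,119.),"n",len(q))
    m=ok&(Z>190)&(Z<222)&(np.hypot(X-461,Y-296)<30);q=P[m]
    if len(q):print("   topface",len(q),np.median(q[:,2]),q[:,2].min(),q[:,2].max(),q.mean(0)[:2],cv2.minEnclosingCircle(q[:,:2].astype(np.float32)))
rep(P[...,:3],d,"wrist")
for n,f in(("scene","s8"),("top","t8"),("scene","s2"),("top","top2")):
    zz=np.load(f+".npz");rep(cloud(n,zz["d"]),zz["d"],f)
```

```text
wrist hub 5711 5697 [460.75 296.5 ] z 79.46165266164354
   rim circ [456.53713399 297.44525818 119.        ] n 33523
   topface 10397 203.650721192418 190.00457229094712 221.99308355165653 [456.29855116 297.14461028] ((456.66961669921875, 297.4945983886719), 28.741321563720703)
s8 hub 442 428 [461.375 296.5  ] z 80.91185645899793
   rim circ [464.63169801 295.58312177 119.        ] n 2414
   topface 210 205.05050855661386 190.53540922146794 221.29057618361776 [467.44483936 293.13942579] ((468.5146484375, 293.93365478515625), 28.653743743896484)
   rim circ [459.98301059 289.81267424 119.        ] n 722
   topface 1 198.21519633385856 198.21519633385856 198.21519633385856 [440.15080485 284.33843611] ((440.15081787109375, 284.33843994140625), 9.999999747378752e-05)
s2 hub 490 471 [461. 297.] z 80.9962319192474
   rim circ [464.19181611 298.03877035 119.        ] n 2795
top2 hub 400 396 [459.41666667 295.        ] z 79.95354533578723
   rim circ [459.80170412 294.67787726 119.        ] n 2532
```

Run:
```python
from m import *
z=np.load("w8.npz");d=z["d"];p=z["p"];T=z["T"];K=calibration("wrist")["intrinsics"]
c=dict(intrinsics=K,world_from_camera=T)
print("dot wrist",wray(261,286,204.3,c))
cc=[wray(u,v,204.3,c) for u,v in((207,282),(315,282),(261,324))];print(cc)
zz=np.load("s8.npz");g=zz["p"]
cv2.imwrite("pics/s8z.png",cv2.resize(g[165:225,285:345,::-1],None,fx=10,fy=10,interpolation=cv2.INTER_CUBIC))
print(sense()["eef_pos"])
```

```text
dot wrist [460.9 295.3 204.3]
[array([451.8, 275.1, 204.3]), array([467.1, 316.6, 204.3]), array([480.3, 288.2, 204.3])]
[461.20629966 295.24634572 165.13854424]
```

View pics/s8z.png

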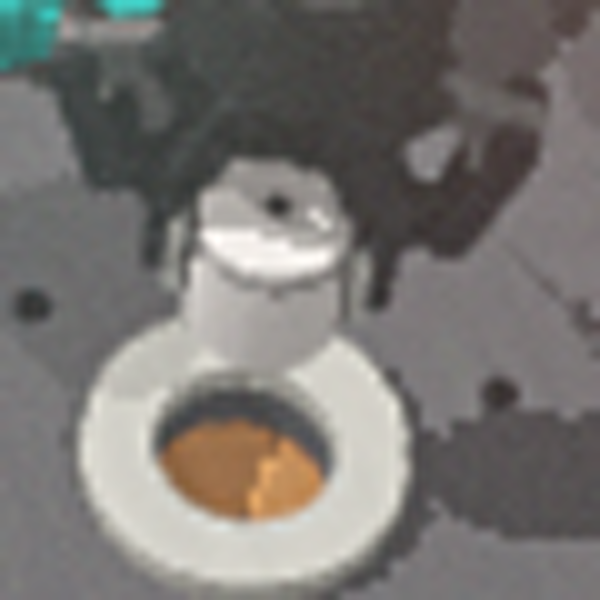

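The blank's axis is within 1 mm of the TCP and the hub is at (460.7, 296.3). I lower it to TCP z 142.7, which puts the underside at 130 mm.

```bash
python3 -m jog '[{"linear":[0.03,0.002,0.002],"rotation":[0,0,0],"grip":38},{"linear":[0.055,0.003,0.003],"rotation":[0,0,0],"grip":38},{"linear":[0.07,0.003,0.003],"rotation":[0,0,0],"grip":38},{"linear":[0.074,0.003,0.003],"rotation":[0,0,0],"grip":38},{"linear":[0.074,0.003,0.003],"rotation":[0,0,0],"grip":38},{"linear":[0.074,0.003,0.003],"rotation":[0,0,0],"grip":38},{"linear":[0.074,0.003,0.003],"rotation":[0,0,0],"grip":38},{"linear":[0.074,0.003,0.003],"rotation":[0,0,0],"grip":38}]'
python3 go.py 460.7 296.3 142.7 70
python3 - <<'E'
from m import *
p,d=capture("wrist");cv2.imwrite("pics/w9.png",p[...,::-1]);print("dot",wray(261,286,182))
p,d=capture("scene");cv2.imwrite("pics/s9.png",cv2.resize(p[:,:,::-1],(768,576)))
P=cloud("scene",d);m=(d>0)&(np.hypot(P[...,0]-463,P[...,1]-296)<20)&(P[...,2]>170)&(P[...,2]<195)&(p.sum(-1)>330);print("top z",np.median(P[m][:,2]),m.sum())
E
```

```text
time_s: 18.17
eef_pos: [460.8, 296.5, 143.2]
ee_rot: [0.58, -0.405, 0.579, 0.404]
force: [0.1, -0.6, -6.0]
grip_width: 0.522
pos [460.8 296.5 143.2] jaw 69.8 tilt 0.12 q [ 0.36  0.44  1.55 -0.    1.15 -0.86] F [ 0.1 -0.6 -6. ] t 18.17 w 44.6
lin [0.002, 0.0, -0.001] rot [-0.006, 0.001, 0.004] rows 0.0
dot [460.7 296.6 182. ]
top z 183.79807768455885 131
```

View pics/s9.png

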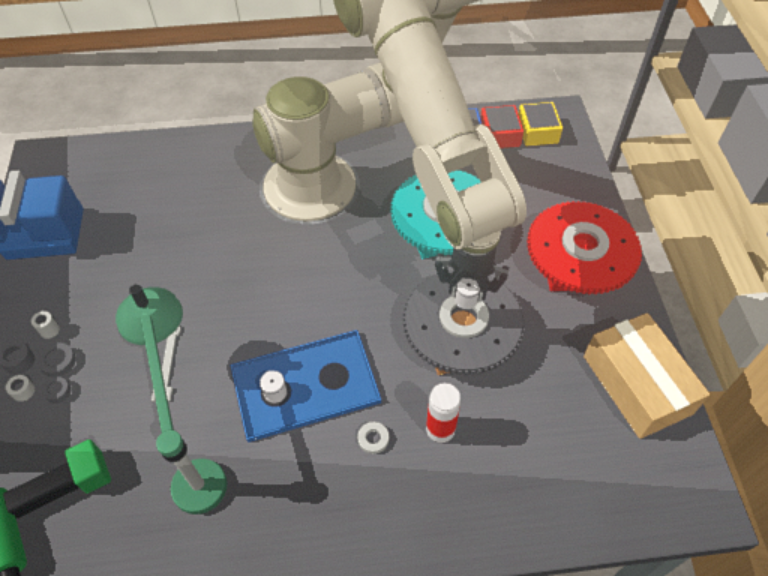

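View pics/w9.png

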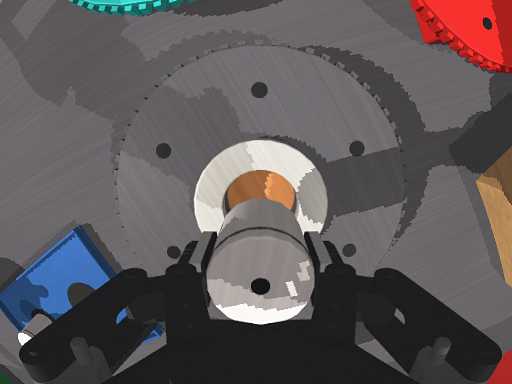

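The blank is held upright and centred, with its underside at about 130.5 mm. The lamp is aside, the light blank stands on its pad, and the can, spanner and ring have not moved. I hand in.

```bash
python3 -c "
from rig import *
print(sense()['dq'].round(4),sense()['eef_pos'].round(1));print(finish_job())"
```

```text
[-0.0012  0.0026  0.0026 -0.     -0.0007  0.0006] [460.8 296.4 143.2]
the job is handed in; nothing more can be done
None
```

The job is handed in, finished at about 18 s of the 72 s allowed.

- **Lamp:** I swung it round by its knob until it hit the end stop. The force there reached about 85–90 N because I checked only after the next two short moves. That is below the 120 N wrist limit, and it acted through the fingers, so I don't expect it to count against the 40 N limit on the arm and gripper body.
- **Right blank (lighter):** lifted about 80 mm, it read about 2.5 N, so roughly 0.25 kg. I set it back on its pad and let go, and it stands upright in the last picture.
- **Left blank (heavier):** lifted about 80 mm, it read about 5.8 N, so roughly 0.6 kg. It is held at 70 N, tilted about 0.1°.
- **Final position:** the blank's axis is at (460.7, 296.6), against a measured hub centre of (460.7, 296.3). By arm position, its underside is about 130.5 mm above the bench, or 50.5 mm above the hub.

**Checks:** the last force reading is just the blank's weight, about 6 N, so nothing else is touching it. The can, spanner and ring look unmoved. The scene and top cameras disagreed by 2–5 mm, so I used averages and confirmed with the wrist camera. The scene camera puts the blank about 1–2 mm higher than the arm position does.

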